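# Zero the shutter counter and hold the lamp shutter at half

## Task

First turn the black counter knob on the lamp-port unit back, counter-clockwise, fully home against its zero stop. Then slide the sprung shutter by its upright tab against its spring to half travel (pointer on the middle long line, window half uncovered) and hold it still there: the program finishes while the fingers are still holding the shutter half open. Never run the shutter fully open, because that adds a count, and leave the things lying around the unit where they are.

Things in the scene. Friction and masses are not known exactly. Their poses are not given: they have to be found in the camera images.
- shutter_unit: Fixed grey lamp-port unit, housing 220 x 100 mm on a dark flange 240 x 116 x 8 mm. Origin: centre of the underside, on the table; x runs along the housing from the counter end to the shutter end, z up. Top face at z = 50 mm. On it a dial with the black counter knob (axis x = -65 mm, y = 0) and the shutter, which slides along +x between rails at y = +-31 mm (tops z = 61 mm).
- counter_knob (a joint): Reset knob angle, rad. 0 = hard zero stop (steel pin at the dial's zero mark); grows as it turns clockwise seen from above, to 2.2 at most; starts between 0.7 and 1.4. Reset it COUNTER-CLOCKWISE seen from above. At value q the bar's white pointer line points along the unit's x turned by -q about z. Friction 0.04 N m; it stays where it is left.
- knob_top (a point): Centre of the top of the knob's bar grip, on the knob's vertical axis, 92 mm above the table. The bar is 36 mm long (along the pointer line, which is the point's x axis), 11 mm wide, and stands 32 mm above a round skirt (radius 20 mm, top 60 mm above the table). Grip across the bar.
- shutter (a joint): Travel of the shutter plate, m: 0 = closed (sprung shut), 0.05 = fully open, half = 0.025; grows as it slides along the unit's +x, away from the counter, uncovering a 50 x 44 mm window with a white diffuser. Spring force toward closed: 3.2 N at 0, rising 160 N/m to 7.2 N at half and 11.2 N at full; friction 0.4 N. Let go, it shuts by itself.
- tab_foot (a point): Upright grip tab, plain aluminium, fixed in the middle of the shutter plate: 12 mm thick along the slide direction, 26 mm wide across it, 42 mm tall. The point: centre of its foot, 57 mm above the table, at x = 27 mm, y = 0 in the unit's frame when closed; same axes as the unit. A thin steel pointer runs from it over the -y rail to the travel scale.
- tab_top (a point): Centre of the top of the grip tab, 99 mm above the table. It moves with the shutter: unit frame x = 27 mm closed, 52 mm at half travel, 77 mm fully open, y = 0.
- half_mark (a point): Longest, middle line of the travel scale on the unit's top face beside the -y rail (11 lines 5 mm apart; the first is closed, the last fully open). The pointer stands over it at half travel. At x = 52 mm, y = -42.5 mm in the unit's frame, 50 mm above the table.
- objective_can: Bystander: white canister with a black screw lid, diameter 41 mm, 53 mm tall, on the table beside the unit. Origin: centre of the underside.
- post_holder: Bystander: black upright post holder, 25 x 39 mm, 50 mm tall, beside the unit. Origin: underside.
- bnc_tee: Bystander: metal T-shaped connector lying on the table, 23 x 36 x 14 mm, beside the unit. Origin: underside.
- angle_clamp: Bystander: black right-angle post clamp with thumb knobs, 34 x 38 x 24 mm, beyond the unit's shutter end. Origin: underside.
- tweezers: Bystander: fine steel tweezers lying on the table, 12 x 116 x 9 mm, along the unit's +y side, which faces the microscope (fixed: x 0.16 to 0.47 m, y -0.11 to 0.28 m, camera tube and cable up to 0.69 m high: swing the folded arm over it). Origin: underside.

How it is judged:
On the way, in this order (a step that is already met when the one before it is completed fails the run):
1. the counter knob is turned back home against its zero stop, the shutter still shut (value of joint counter_knob below 0.06 rad and value of joint shutter below 0.012 m), for 0.2 s.
2. the fingers hold the shutter still by its tab at half travel (value of joint shutter between 0.021 and 0.029 m and contact force between the fingers and shutter above 2 N and velocity of joint shutter between -0.006 and 0.006 m/s and value of joint counter_knob below 0.06 rad), for 0.5 s.
At the end, for the whole second after the job is handed in: The shutter is held still (under 6 mm/s) at half travel, 25 mm within 4 mm, by the fingers pushing on its tab with over 2 N; the counter knob is within 0.06 rad of its zero stop; each bystander is within 30 mm of where it started (all of step 2 and distance of each of objective_can, post_holder, bnc_tee, angle_clamp, tweezers from where it was at the start of the episode below 0.03 m); the arm keeps its last pose, push and grip.
It fails at once if the shutter is run fully open (over 47 of its 50 mm) (value of joint shutter above 0.047 m).
It fails at once if the shutter is opened (over 12 mm) while the counter is not home (value of joint shutter above 0.012 m and value of joint counter_knob above 0.1 rad).
It fails at once if a thing beside the unit is moved over 30 mm (distance of any of objective_can, post_holder, bnc_tee, angle_clamp, tweezers from where it was at the start of the episode above 0.03 m).
It also fails if it takes over 58 s, if anything falls off the work surface, if the arm or the gripper's body presses on something with over 40 N, if the wrist force passes 120 N, or if a joint passes its speed limit or range.

## Robot

A 7-joint arm with a two-finger parallel gripper is mounted at the origin on the work surface; the furniture and walls round the work are solid. World frame = base frame: x ahead of the robot, y to its left, z up, the work surface at z = 0. Lengths are in m, angles in rad, forces in N, time in s.
With the tool pointing down it reaches from about 0.4 to 0.875 m from the base axis. Payload 19.3 kg.
Tool frame: the origin (TCP) lies midway between the tips of the shut fingers; the grasp point (between the pads) lies 19 mm behind it; z points along the fingers, y is the line along which they close (so a half turn about z gives the same grasp; the last joint's range is limited). The gripper opens to 85 mm and grips with 20 to 120 N. Pads are 22 mm wide; open, the fingers measure 114 mm over their backs; the gripper's body (76 mm by 85 mm) begins 54 mm behind the grasp point. The pads swing forward as they close: fully open they stand 13 mm farther back than shut.
Start: joints at [1.191, 0.521, -0.036, 1.599, 0.021, 1.021, -0.113], TCP at [0.191, -0.595, 0.231] pointing down, gripper open.
Joint ranges: [-2.91, 2.91], [-0.3, 2.13], [-1.5, 1.42], [0.17, 2.43], [-1.26, 4.41], [0.16, 1.93], [-2.52, 2.52]. Speed limits (rad/s): [1.89, 1.89, 2.39, 2.39, 3.01, 3.01, 3.01].

## Interface

Orientations are given as [roll, pitch, yaw] about the fixed x, y, z axes, in that order (R = Rz(yaw) Ry(pitch) Rx(roll)).
In Python, from workcell import bot gives the robot as it stands.
- The arm moves only by the tool nudge_tcp, called after "Emit:" by a JSON object that holds its "op" and its "data". Schema: {"type":"object","properties":{"steps":{"type":"array","items":{"type":"object","properties":{"aperture":{"type":"number"},"sx":{"type":"number"},"sy":{"type":"number"},"sz":{"type":"number"},"rx":{"type":"number"},"ry":{"type":"number"},"rz":{"type":"number"}},"additionalProperties":false,"required":["aperture"]},"minItems":1,"maxItems":5},"grip_force":{"type":"number"},"only":{"type":"string"},"quiet":{"type":"boolean"},"lines":{"type":"string"}},"required":["steps"],"additionalProperties":false}. steps is a list of rows, 1 to 5 of them, each an object with the fields aperture (the finger opening in m), sx, sy, sz (the shift in cm), rx, ry, rz (a rotation vector in units of 0.05 rad); a field left out counts as zero (the opening has to be given); each row is the pose to reach, as a shift and turn from the pose commanded when the call began, along the tool's axes at that moment; what a row does not reach only later rows make up. A row lasts 1/8 s, in which the tool goes at most 0.0625 m and 0.188 rad, less where a joint would pass 70% of its speed; a pose out of reach is approached as far as the arm can. The fingers move at their own pace and stop on an object; grip_force is the grip in N (left out, the last holds). Time passes only in rows, so rows that do not move let the fingers close. The tool returns the time, the measured TCP pose, the force, the opening and the grip force at its end. only (a regular expression) keeps the lines of the reply that match it, lines (a string "A,B") keeps lines A to B, and quiet returns only ok. Input that does not fit is refused with a message, and nothing moves.
- bot.observe(): the state, without advancing time (a new reading comes with each control period).
- bot.grab_frame(name): name is "scene" or "top" or "wrist"; returns the picture (384x512x3 uint8, blue, green, red); there is no depth.
- bot.calibration(name): a dict with "vfov" (degrees; the focal length in pixels is half the picture's height over the tangent of half this angle, whatever the lens; pixels are square), "cx", "cy" (the principal point, pixels), "eye" and "attitude" of the camera in the world. Camera axes: x right, y down, z forward; pixel columns grow to the right and rows downward; lengths in m; the calibration is good to about 2 mm. A picture is of the moment at which its call begins: read the wrist's pose just before it. calibration takes no time and is no camera call; for the wrist camera it gives the pose at the moment of the call.
- bot.job_done(): hands the job in; it is judged then, once.
The state is a dict: "clock": time; "qpos": joint angles; "qd": joint speeds; "joint_efforts": joint torques, N m; "position": TCP position; "tool_rot": TCP orientation; "force": force on the tool from outside, world axes, zero at the start; "moment": the same for the moment, N m; "grip_width": finger opening in m; "finger_force": force on a finger pad.
Only numpy, scipy, OpenCV 4.12 (cv2) and the standard library are available. Lean on these libraries where they do the work, as an engineer would, in place of code of your own. Each camera call takes 0.05 s, during which the arm holds its last target. There are 200 camera calls.

## Working session

There is one attempt and no reset: what is moved stays moved. The work goes in short steps, Python scripts to look and compute and a tool call to move; the robot and the scene stay as the last step left them, time stands still between calls to the robot, and variables do not carry over. Pictures are saved under pics/ and viewed, at most 10 in all, crops included, and the job is handed in when it is done.

```bash
ls; mkdir -p pics
```

Run:
```python
from workcell import bot
import cv2
s=bot.observe();print(s)
for n in("scene","top","wrist"):
    print(n,bot.calibration(n)); cv2.imwrite(f"pics/{n}0.png",bot.grab_frame(n))
```

```text
pics
workcell.py
{'clock': 0.0, 'qpos': array([ 1.19078374,  0.52203791, -0.03632462,  1.60000227,  0.02119124,
        1.02110687, -0.11280715]), 'qd': array([-2.29341766e-03,  2.60796892e-04,  3.54978004e-04, -3.39619789e-04,
        8.07756197e-05,  8.04130477e-04,  1.17545150e-03]), 'joint_efforts': array([-1.27291074e-03, -9.27108335e+01,  1.97933793e+00, -3.69945002e+01,
        1.78616925e-02,  8.03861883e-03, -2.28555905e-05]), 'position': array([ 0.19041082, -0.59492944,  0.23071293]), 'tool_rot': array([-3.14042553e+00,  7.78534109e-05,  3.09788422e-01]), 'force': array([1.5214835 , 0.03337531, 0.24485944]), 'moment': array([ 0.03904887,  0.01694578, -0.00952655]), 'finger_force': 0.0, 'grip_width': 0.08571984057080215}
scene {'vfov': 43.21340965791309, 'cx': 260.698884580965, 'cy': 188.76628178778896, 'eye': array([ 0.10108689, -0.33257877,  0.77184412]), 'attitude': array([-2.50626378, -0.00823962, -1.25986549])}
top {'vfov': 50.815691320994894, 'cx': 268.77669133294137, 'cy': 191.57138571707205, 'eye': array([ 0.53585085, -0.18953045,  0.95633002]), 'attitude': array([-3.08898771, -0.0267573 , -1.59335277])}
wrist {'vfov': 65.22892205882941, 'cx': 252.63953732243516, 'cy': 194.59486025054105, 'eye': array([ 0.25525329, -0.5744762 ,  0.37424727]), 'attitude': array([ 2.87055930e+00,  1.76656517e-03, -1.26046334e+00])}
```

View pics/scene0.png

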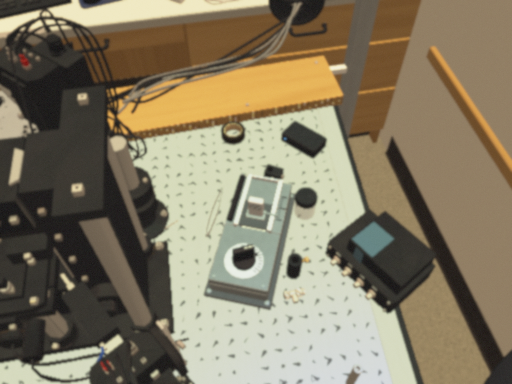

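View pics/top0.png

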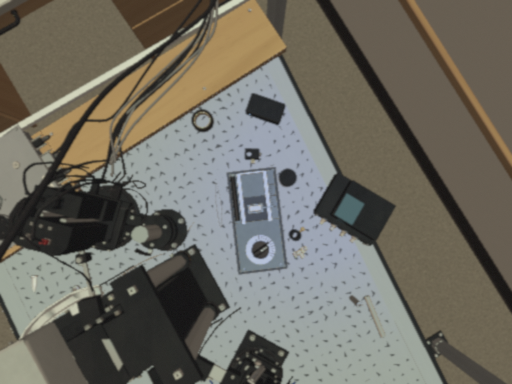

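The scene view shows the unit with its knob at (243,256) and tab at (256,207). In the top view the knob is at (260,249), the tab at (256,208), the can at (288,177) and the post holder at (295,235). I'll enlarge the unit in the top view.

Create h.py:
```python
import numpy as np, cv2
from scipy.spatial.transform import Rotation as R
from workcell import bot
def proj(c,P):
    f=192/np.tan(np.radians(c["vfov"]/2)); q=R.from_euler("xyz",c["attitude"]).inv().apply(np.atleast_2d(P)-c["eye"])
    return q[:,:2]/q[:,2:]*f+[c["cx"],c["cy"]]
def ray(c,uv,z):
    f=192/np.tan(np.radians(c["vfov"]/2)); d=R.from_euler("xyz",c["attitude"]).apply([(uv[0]-c["cx"])/f,(uv[1]-c["cy"])/f,1])
    return c["eye"]+d*(z-c["eye"][2])/d[2]
```

Run:
```python
from h import *
im=cv2.imread("pics/top0.png")[155:285,205:320]
cv2.imwrite("pics/top0c.png",cv2.resize(im,None,fx=4.6,fy=4.6,interpolation=cv2.INTER_CUBIC))
im=cv2.imread("pics/scene0.png")[165:315,195:325]
cv2.imwrite("pics/scene0c.png",cv2.resize(im,None,fx=4,fy=4,interpolation=cv2.INTER_CUBIC))
c=bot.calibration("top")
for uv,z in(((260,249),.06),((256,208),.1)):print(ray(c,uv,z))
```

```text
[ 0.45622622 -0.19237717  0.06      ]
[ 0.5461985  -0.18563738  0.1       ]
```

View pics/top0c.png

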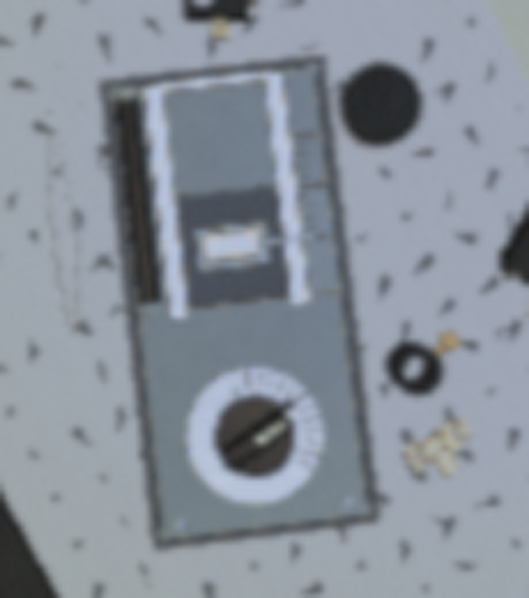

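View pics/scene0c.png

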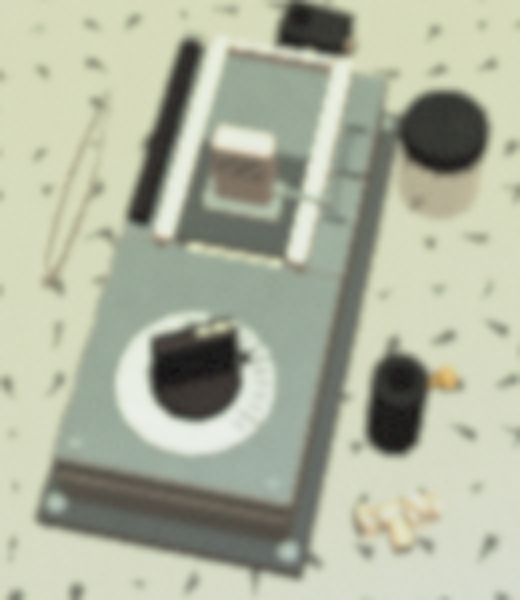

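Run:
```python
from h import *
from scipy.optimize import least_squares
ct,cs=bot.calibration("top"),bot.calibration("scene")
fl=[(120,58,.008),(120,-58,.008),(-120,-58,.008),(-120,58,.008)]
T=[(a,(u,v)) for a,(u,v) in zip(fl+[(-65,0,.052),(27,0,.099)],[(103,85),(323,60),(377,517),(157,546),(256,434),(232,244)])]
S=[(a,(u,v)) for a,(u,v) in zip([fl[3],fl[2],(-65,0,.052),(27,0,.099)],[(40,520),(300,577),(196,382),(244,139)])]
def W(p,a): return np.array([p[0]+(a[0]*np.cos(p[2])-a[1]*np.sin(p[2]))/1000,p[1]+(a[0]*np.sin(p[2])+a[1]*np.cos(p[2]))/1000,a[2]])
def res(p,sel="ts"):
    r=[]
    if"t"in sel:
        for a,uv in T:r.append(proj(ct,W(p,a))[0]-(np.array(uv)/4.6+[204.6,154.6]))
    if"s"in sel:
        for a,uv in S:r.append(proj(cs,W(p,a))[0]-(np.array(uv)/4+[194.6,164.6]))
    return np.concatenate(r)
for sel in("t","s","ts"):
    o=least_squares(res,[.52,-.188,.05],args=(sel,));print(sel,o.x,np.round(o.fun.reshape(-1,2),1).tolist())
p=o.x;print("knob",W(p,(-65,0,.092)),"tab",W(p,(27,0,.099)))
# bar angle, top view
a=[ray(ct,np.array(uv)/4.6+[204.6,154.6],.092) for uv in((222,459),(298,402))];d=a[1]-a[0];print("bar yaw",np.arctan2(d[1],d[0]),"q",p[2]-np.arctan2(d[1],d[0]))
s=bot.observe();M=R.from_euler("xyz",s["tool_rot"]).as_matrix()
print("tool axes",M.round(3).tolist())
```

```text
t [ 0.51971872 -0.18646674  0.09718956] [[-0.8, -1.1], [0.4, -1.4], [1.0, 1.1], [-0.7, 1.0], [-0.1, 0.3], [0.1, 0.2]]
s [ 0.52355396 -0.18787123  0.09778095] [[-1.4, -0.2], [1.1, -0.4], [0.1, 0.1], [0.2, 0.4]]
ts [ 0.52167912 -0.18718536  0.10061628] [[-0.6, -1.9], [0.5, -2.3], [1.5, 0.1], [-0.2, 0.2], [0.3, -0.6], [0.4, -0.7], [-2.0, 0.8], [0.5, 0.5], [-0.5, 1.0], [-0.6, 1.2]]
knob [ 0.45700786 -0.19371438  0.092     ] tab [ 0.54854257 -0.1844733   0.099     ]
bar yaw -0.9537788746313309 q 1.0543951557402576
tool axes [[0.952, 0.305, -0.0], [0.305, -0.952, 0.001], [-0.0, -0.001, -1.0]]
```
Good, unit (0.5215,-0.187,yaw 0.098). Knob (0.4568,-0.1935). Refine with wrist camera when above.

Careful with the scale: shifts go in cm and turns go in units of 0.05 rad. That gives: 0.19 m is 19, -0.15 m is -15, 0.32 rad is 6.4.

Emit:
{"op": "nudge_tcp", "data": {"steps": [{"aperture":0.085,"sx":5,"sy":-3,"rz":3.2},{"aperture":0.085,"sx":10,"sy":-7,"rz":6.4},{"aperture":0.085,"sx":15,"sy":-11,"rz":9.6},{"aperture":0.085,"sx":19,"sy":-15,"rz":12.8},{"aperture":0.085,"sx":19,"sy":-15,"rz":12.8}], "grip_force": 40}}

```text
clock: 0.78
position: [0.3284, -0.3906, 0.2314]
tool_rot: [-3.14, -0.0, -0.327]
force: [-0.7, 0.0, -0.2]
grip_width: 0.0847
finger_force: 0.0
```

```bash
python3 -c "
from workcell import bot
s=bot.observe();print(s['qpos'].round(3),s['joint_efforts'].round(1))"
```

```text
[ 0.713  0.34   0.055  1.9   -0.025  0.902 -1.118] [ -5.3 -72.2   0.4 -31.9  -0.5  -0.1  -4.7]
```

To row units: -0.228 m is -22.8, 0.03 m is 3, 0.627 rad is 12.54.

Emit:
{"op": "nudge_tcp", "data": {"steps": [{"aperture":0.085,"sx":1.5,"sy":-6,"rz":3.2},{"aperture":0.085,"sx":3,"sy":-11.5,"rz":6.4},{"aperture":0.085,"sx":4.5,"sy":-17,"rz":9.6},{"aperture":0.085,"sx":5.8,"sy":-22.8,"rz":12.54},{"aperture":0.085,"sx":5.8,"sy":-22.8,"rz":12.54}]}}

```text
clock: 1.4
position: [0.4562, -0.1948, 0.2311]
tool_rot: [-3.141, 0.0, -0.955]
force: [-0.3, -0.9, -0.2]
grip_width: 0.0849
finger_force: 0.0
```

Run:
```python
from h import *
s=bot.observe();print(s['qpos'].round(3),s['joint_efforts'].round(1))
c=bot.calibration("wrist");cv2.imwrite("pics/w1.png",bot.grab_frame("wrist"));np.save("w1.npy",c,allow_pickle=True)
for z in(.092,.06):print(proj(c,[.457,-.1935,z]))
```

```text
[ 0.211  0.318  0.093  1.937 -0.038  0.888 -2.202] [ -2.9 -67.7   0.8 -34.1  -0.4  -0.1  -3.1]
[[251.44149215 184.43214255]]
[[251.54687229 177.39739685]]
```

View pics/w1.png

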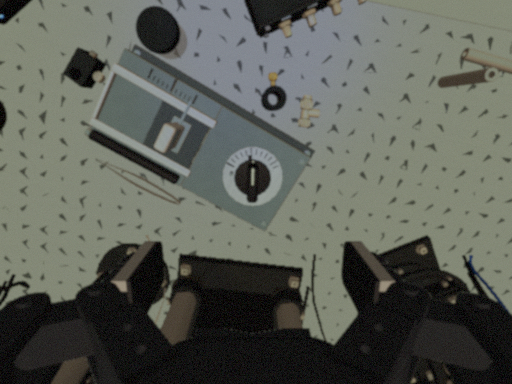

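The wrist view shows the bar vertical at (252,178), which puts it along tool x. The skirt centre is at (253,177) against a prediction of (251.5,177.4), so the pose is confirmed. I'll descend and grip.

To row units: 0.05 m is 5, 0.164 m is 16.4.

Emit:
{"op": "nudge_tcp", "data": {"steps": [{"aperture":0.05,"sz":5},{"aperture":0.05,"sz":10},{"aperture":0.05,"sz":14},{"aperture":0.05,"sz":16.4},{"aperture":0.05,"sz":16.4}]}}

```text
clock: 2.08
position: [0.453, -0.1989, 0.0661]
tool_rot: [3.139, 0.002, -0.958]
force: [0.3, 0.5, -0.0]
grip_width: 0.0502
finger_force: 0.0
```

Emit:
{"op": "nudge_tcp", "data": {"steps": [{"aperture":0.005},{"aperture":0.005},{"aperture":0.005},{"aperture":0.005}], "grip_force": 40}}

```text
clock: 2.58
position: [0.4575, -0.1965, 0.0688]
tool_rot: [-3.137, -0.003, -0.955]
force: [10.4, 9.9, 3.8]
grip_width: 0.0102
finger_force: 44.1
```

To row units: -0.005 m is -0.5, -0.003 m is -0.3, -0.52 rad is -10.4.

Emit:
{"op": "nudge_tcp", "data": {"steps": [{"aperture":0.005,"sx":-0.3,"sy":-0.5},{"aperture":0.005,"sx":-0.3,"sy":-0.5,"rz":-2.4},{"aperture":0.005,"sx":-0.3,"sy":-0.5,"rz":-5.2},{"aperture":0.005,"sx":-0.3,"sy":-0.5,"rz":-8},{"aperture":0.005,"sx":-0.3,"sy":-0.5,"rz":-10.4}]}}

```text
clock: 3.2
position: [0.4589, -0.1946, 0.0689]
tool_rot: [3.141, -0.006, -0.434]
force: [6.2, -11.4, 0.4]
grip_width: 0.0105
finger_force: 43.9
```

```bash
python3 -c "
from workcell import bot
s=bot.observe();print(s['moment'],s['qpos'].round(2))"
```

```text
[-2.42114075 -1.26059854 -0.06171652] [ 0.34  0.58 -0.08  2.06  0.09  0.51 -1.81]
```

Emit:
{"op": "nudge_tcp", "data": {"steps": [{"aperture":0.005,"sx":0.2,"sy":0.2,"rz":-2.4},{"aperture":0.005,"sx":0.2,"sy":0.2,"rz":-5},{"aperture":0.005,"sx":0.2,"sy":0.2,"rz":-7.6},{"aperture":0.005,"sx":0.2,"sy":0.2,"rz":-10},{"aperture":0.005,"sx":0.2,"sy":0.2,"rz":-10}]}}

```text
clock: 3.82
position: [0.4592, -0.1935, 0.0688]
tool_rot: [-3.141, -0.003, 0.067]
force: [0.7, 14.5, 15.5]
grip_width: 0.0104
finger_force: 46.2
```

```bash
python3 -c "
from workcell import bot
s=bot.observe();print(s['moment'],s['qpos'].round(2))"
```

```text
[ 3.30824468 -0.01894944 -0.02096326] [ 0.45  0.58 -0.22  2.05  0.23  0.53 -1.44]
```

Emit:
{"op": "nudge_tcp", "data": {"steps": [{"aperture":0.005,"rz":-0.8},{"aperture":0.005,"rz":-1.6},{"aperture":0.005,"rz":-1.6}]}}

```text
clock: 4.2
position: [0.4592, -0.1934, 0.0689]
tool_rot: [-3.141, -0.003, 0.144]
force: [-0.1, 14.5, 15.9]
grip_width: 0.01
finger_force: 52.2
```

```bash
python3 -c "
from workcell import bot
s=bot.observe();print(s['moment'],s['qpos'].round(2))"
```

```text
[ 3.50514582 -0.00671602 -0.88455205] [ 0.46  0.58 -0.24  2.05  0.25  0.54 -1.38]
```

Emit:
{"op": "nudge_tcp", "data": {"steps": [{"aperture":0.005,"sy":-0.4},{"aperture":0.05,"sy":-0.4},{"aperture":0.05,"sy":-0.4},{"aperture":0.05,"sy":-0.4}]}}

```text
clock: 4.7
position: [0.4573, -0.191, 0.0675]
tool_rot: [3.141, -0.0, 0.143]
force: [0.8, -0.4, -0.5]
grip_width: 0.05
finger_force: 0.0
```

Emit:
{"op": "nudge_tcp", "data": {"steps": [{"aperture":0.05,"sz":-5},{"aperture":0.05,"sz":-10},{"aperture":0.05,"sx":-3,"sz":-13,"rz":0.8},{"aperture":0.085,"sx":-3,"sz":-13,"rz":0.8}]}}

```text
clock: 5.2
position: [0.427, -0.1961, 0.1993]
tool_rot: [3.139, -0.002, 0.101]
force: [1.5, -0.1, 0.1]
grip_width: 0.0667
finger_force: 0.0
```

Run:
```python
from h import *
c=bot.calibration("wrist");im=bot.grab_frame("wrist");np.save("w2.npy",c,allow_pickle=True)
cv2.imwrite("pics/w2.png",cv2.resize(im[60:340],None,fx=1.56,fy=1.56,interpolation=cv2.INTER_CUBIC))
s=bot.observe();print(s['qpos'].round(3),s["position"])
u=lambda x,y,z:proj(c,[.5215+.9952*x-.0978*y,-.187+.0978*x+.9952*y,z])[0]
for P in((-.065,0,.06),(-.047,0,.092),(-.065,0,.092),(.027,0,.099),(.021,0,.099),(.027,0.013,.099)):
    q=u(*P);print(P,q,(q-[0,60])*1.56)
```

```text
[ 0.548  0.334 -0.303  2.02   0.137  0.805 -1.303] [ 0.42750835 -0.19568483  0.19814797]
(-0.065, 0, 0.06) [252.78076802 153.41548041] [394.33799811 145.72814944]
(-0.047, 0, 0.092) [252.93989199 136.73227029] [394.58623151 119.70234165]
(-0.065, 0, 0.092) [252.85953816 158.49858887] [394.46087953 153.65779864]
(0.027, 0, 0.099) [253.34144289  35.36362921] [395.21265091 -38.43273844]
(0.021, 0, 0.099) [253.30821392  44.3116425 ] [395.16081371 -24.4738377 ]
(0.027, 0.013, 0.099) [235.66793567  35.28861047] [367.64197965 -38.54976767]
```

View pics/w2.png

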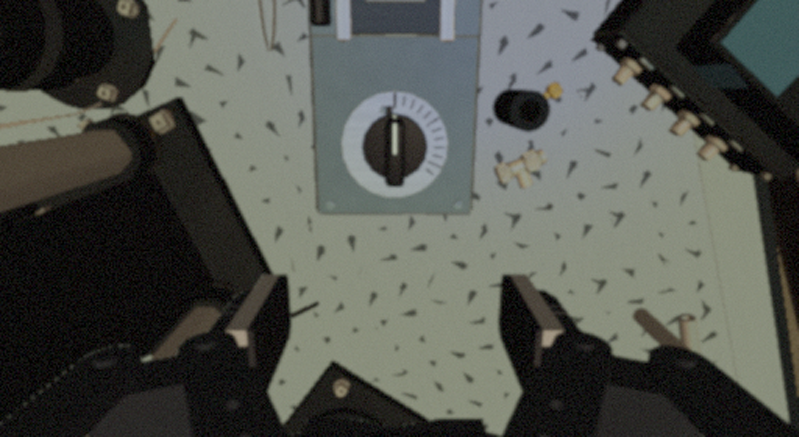

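The bar is now vertical at (395,145) with its line on the zero mark, so the knob is home. Next is the tab: I'll grip across its 26 mm width with the same yaw.

To row units: 0.122 m is 12.2, 0.1 m is 10.

Emit:
{"op": "nudge_tcp", "data": {"steps": [{"aperture":0.05,"sx":5},{"aperture":0.05,"sx":10},{"aperture":0.05,"sx":12.2},{"aperture":0.05,"sx":12.2},{"aperture":0.05,"sx":12.2}]}}

```text
clock: 5.88
position: [0.5483, -0.1826, 0.1964]
tool_rot: [-3.141, 0.002, 0.103]
force: [-0.6, 0.0, 0.9]
grip_width: 0.05
finger_force: 0.0
```

Run:
```python
from h import *
c=bot.calibration("wrist");im=bot.grab_frame("wrist");np.save("w3.npy",c,allow_pickle=True)
cv2.imwrite("pics/w3.png",cv2.resize(im[60:340],None,fx=1.56,fy=1.56,interpolation=cv2.INTER_CUBIC))
u=lambda x,y,z:proj(c,[.5215+.9952*x-.0978*y,-.187+.0978*x+.9952*y,z])[0]
for P in((.027,0,.099),(.021,0,.099),(.027,0.013,.099),(.027,-.0425,.05),(.052,-.0425,.05)):
    q=u(*P);print(P,q,(q-[0,60])*1.56)
```

```text
(0.027, 0, 0.099) [254.94167391 195.74766942] [397.7090113  211.76636429]
(0.021, 0, 0.099) [254.88640695 202.62451292] [397.62279484 222.49424015]
(0.027, 0.013, 0.099) [239.35330703 195.65812142] [373.39115896 211.62666942]
(0.027, -0.0425, 0.05) [297.50186619 182.49980513] [464.10291126 191.099696  ]
(0.052, -0.0425, 0.05) [298.68697826 157.369922  ] [465.95168609 151.89707832]
```

View pics/w3.png

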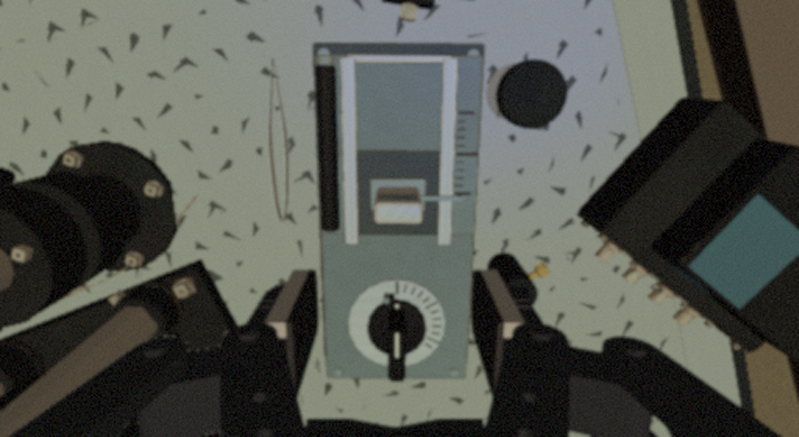

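Tab top is at (398,212), as predicted, and the half line is at (466,154). Descending to grip.

To row units: 0.13 m is 13, 0.1 m is 10.

Emit:
{"op": "nudge_tcp", "data": {"steps": [{"aperture":0.05,"sy":0.1,"sz":5},{"aperture":0.05,"sy":0.1,"sz":10},{"aperture":0.05,"sy":0.1,"sz":13},{"aperture":0.05,"sy":0.1,"sz":13},{"aperture":0.05,"sy":0.1,"sz":13}]}}

```text
clock: 6.55
position: [0.5495, -0.184, 0.0687]
tool_rot: [3.141, -0.001, 0.102]
force: [0.5, -0.9, 0.4]
grip_width: 0.0499
finger_force: 0.0
```

Emit:
{"op": "nudge_tcp", "data": {"steps": [{"aperture":0.01},{"aperture":0.01},{"aperture":0.01},{"aperture":0.01}], "grip_force": 60}}

```text
clock: 7.05
position: [0.5497, -0.1843, 0.0688]
tool_rot: [3.14, -0.002, 0.102]
force: [-2.4, -0.2, 12.3]
grip_width: 0.0252
finger_force: 58.2
```

To row units: 0.02 m is 2, 0.015 m is 1.5.

Emit:
{"op": "nudge_tcp", "data": {"steps": [{"aperture":0.01,"sx":0.5},{"aperture":0.01,"sx":1},{"aperture":0.01,"sx":1.5},{"aperture":0.01,"sx":2},{"aperture":0.01,"sx":2}]}}

```text
clock: 7.68
position: [0.5693, -0.1824, 0.0688]
tool_rot: [3.14, -0.001, 0.102]
force: [-5.6, -1.9, 15.4]
grip_width: 0.0252
finger_force: 58.6
```

Emit:
{"op": "nudge_tcp", "data": {"steps": [{"aperture":0.01,"sx":0.3},{"aperture":0.01,"sx":0.5},{"aperture":0.01,"sx":0.5},{"aperture":0.01,"sx":0.5}]}}

```text
clock: 8.18
position: [0.5739, -0.1819, 0.0688]
tool_rot: [3.14, -0.0, 0.102]
force: [-5.6, -1.7, 14.3]
grip_width: 0.0248
finger_force: 58.7
```

Run:
```python
from h import *
c=bot.calibration("wrist");im=bot.grab_frame("wrist")
cv2.imwrite("pics/w4.png",cv2.resize(im[60:260,150:370],None,fx=3,fy=3,interpolation=cv2.INTER_CUBIC))
u=lambda x,y,z:proj(c,[.5215+.9952*x-.0978*y,-.187+.0978*x+.9952*y,z])[0]
for P in((.052,0,.099),(.052,-.0425,.05),(.052,-.0425,.062)):
    print(P,(u(*P)-[150,60])*3)
```

```text
(0.052, 0, 0.099) [307.75600635 656.56289569]
(0.052, -0.0425, 0.05) [526.4229514  521.69923889]
(0.052, -0.0425, 0.062) [541.94441557 547.7304832 ]
```

View pics/w4.png

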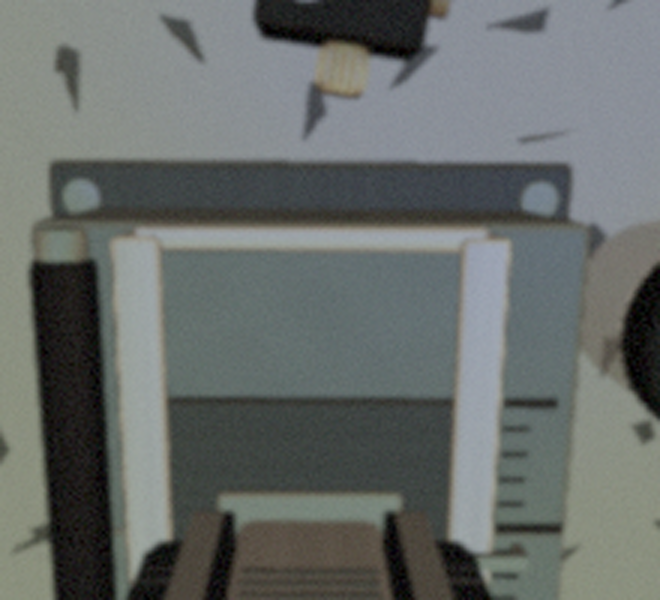

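The half line is at row 527 and the pointer at (510,552). Allowing for the pointer's height, its expected row at half travel is about 550, so the travel is about 25 mm, and the TCP moved 24.3 mm. I'll hold briefly and hand in.

Emit:
{"op": "nudge_tcp", "data": {"steps": [{"aperture":0.01,"sx":0.05},{"aperture":0.01,"sx":0.05},{"aperture":0.01,"sx":0.05},{"aperture":0.01,"sx":0.05},{"aperture":0.01,"sx":0.05}]}}

```text
clock: 8.85
position: [0.5743, -0.1819, 0.0688]
tool_rot: [3.14, -0.0, 0.102]
force: [-6.9, -1.5, 14.4]
grip_width: 0.0252
finger_force: 58.7
```

Emit:
{"op": "nudge_tcp", "data": {"steps": [{"aperture":0.01},{"aperture":0.01},{"aperture":0.01}]}}

```text
clock: 9.22
position: [0.5744, -0.1819, 0.0689]
tool_rot: [3.14, -0.001, 0.102]
force: [-6.9, -2.8, 14.7]
grip_width: 0.0255
finger_force: 58.7
```

```bash
python3 -c "
from workcell import bot
print(bot.job_done())"
```

```text
the job is handed in; nothing more can be done
None
```

The job is handed in at about 9 s on the clock, with no verdict returned: the counter knob is home on its zero mark, and the fingers are holding the shutter at about 25 mm, half travel, with about 59 N of grip; the things beside the unit were never deliberately touched.

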